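# Set up the vegetable cutter for slicing

### The arm

A 6-joint arm with a two-finger parallel gripper is mounted at the origin on the work surface. World frame = base frame: x ahead of the robot, y to its left, z up, the work surface at z = 0. Lengths are in mm, angles in rad, forces in N, time in s.
With the tool pointing down it reaches from about 350 to 975 mm from the base axis. Payload 7.1 kg.
Tool frame: the origin (TCP) lies midway between the tips of the shut fingers; the grasp point (between the pads) lies pinch_z behind it (pinch_z is the distance from the TCP to the grasp point, in mm); z points along the fingers, y is the line along which they close (so a half turn about z gives the same grasp; the last joint's range is limited). The gripper opens to 88 mm and grips with 3 to 60 N. Pads are 20 mm wide; open, the fingers measure 115 mm over their backs; the gripper's body (75 mm by 178 mm) begins 61 mm behind the grasp point.
Start: joints at [1.307, 0.423, 1.63, -0, 1.089, -0.019], TCP at [151.445, 606.357, 222.675] pointing down, gripper open.
Joint ranges: [-3, 3], [-0.9, 2.11], [0.09, 2.58], [-1.31, 4.45], [0.11, 2.69], [-2.54, 2.54]. Speed limits (rad/s): [2.39, 2.39, 3.01, 3.14, 3.14, 3.14].

### API

Orientations are given as a rotation vector (axis times angle).
In Python, from workcell import get_obs, get_image, close_job, pinch_z gives the robot as it stands.
- The arm moves only by the tool jog_arm, never from a script. Its argument "commands" is a list of rows, each a list of 3 entries, a list of its own where there are three numbers: the gripper command: -1 is shut, 1 is fully open, values between are in proportion, then the shift along the tool's x, y, z as a fraction of full scale, then the turn, a rotation vector about the tool's x, y, z as a fraction of full scale. In form: [[gripper, [tx, ty, tz], [rx, ry, rz]], ...]. A call has 1 to 10 rows; each row shifts and turns the commanded pose from where the row before left it, along the tool's axes as they then stand; what a row does not reach is not made up. Full scale, the value 1, is 0.1 m for a shift and 45 degrees for a turn. A row lasts 1/10 s, in which the tool goes at most 50 mm and 8.59 degrees, less where a joint would pass 70% of its speed; a pose out of reach is approached as far as the arm can. A call with a number of a shift or a turn outside -1 to 1 is refused whole. A call with a gripper value outside its range is refused whole. The fingers move at their own pace and stop on an object; the grip force is fixed at half the most. Time passes only in rows, so rows that do not move let the fingers close. It gives the time, the measured TCP pose, the force, the opening and the grip force at its end, in the units of the state.
- get_obs(): the state, without advancing time (a new reading comes with each control period).
- get_image(name): name is "scene" or "top" or "wrist"; returns a dict with "image" (384x512x3 uint8, blue, green, red), "z_map" (384x512 float32, mm along the optical axis (not along the pixel's ray), 0 where there is no reading), "intrinsics" (3x3 intrinsics, pixels), "k1" (the pictures are not rectified: a ray, as slopes to the right and down, at radius r is drawn at 1 + k1 r^2 times it, then the intrinsics apply), "eye" and "orientation" of the camera in the world; the wrist camera has in their place "mount" (4x4, takes a point from camera to tool coordinates, whose origin is the TCP and whose axes are the flange's). Camera axes: x right, y down, z forward; pixel columns grow to the right and rows downward; lengths in mm; the calibration is good to about 2 mm. A picture is of the moment at which its call begins: read the wrist's pose just before it.
- close_job(): hands the job in; it is judged then, once.
The state is a dict: "t": time; "qpos": joint angles; "qvel": joint speeds; "joint_torque": joint torques, N m; "ee_pos": TCP position; "orientation": TCP orientation; "ft_force": force on the tool from outside, world axes, zero at the start; "moment": the same for the moment, N m; "width": finger opening in mm; "grasp_force": force on a finger pad.
Only numpy, scipy, OpenCV 4.12 (cv2) and the standard library are available. Lean on these libraries where they do the work, as an engineer would, in place of code of your own. Each camera call takes 0.05 s, during which the arm holds its last target. There are 200 camera calls.

### The job

Set up the vegetable cutter for slicing: take the white ejector plate from the draining rack and slide its hub down the drive shaft in the cutting chamber until it is fully home on the shaft's shoulder, then slide the steel slicing disc, knives up, down the same shaft until it sits flat on the ejector's hub. Handle the two discs gently, without dropping or forcing them down, let both go, and leave the two bottles and the pusher standing where they are.

Things in the scene. Friction and masses are not known exactly. Their poses are not given: they have to be found in the camera images.
- machine: Fixed countertop vegetable cutter, white and aluminium, 210 (x) by 326 mm (y). Origin: middle of its underside, z up. Open round chamber centred at x 0, y -60 mm: floor 160, rim 226 mm above the table, 194 mm wide inside, 206 outside. White motor tower at x -85..85, y 48..163 mm, 300 mm high, hinge lugs to 310. On the +x side, below rim height, a chute and a pan under it, to x 310. Lid off, out of reach.
- shaft_top (a point): Top of the rigid steel drive shaft that stands upright in the middle of the chamber, 264 mm above the table. Diameter 18 mm; the last 10 mm taper to 10 mm diameter. It does not turn.
- shaft_seat (a point): Point on the shaft's axis at the top of its shoulder (60 mm wide), 166 mm above the table: the ejector's underside rests here when home; the slicing disc's underside rests 46 mm higher, on the ejector's hub.
- drainer: Fixed wire draining rack over a blue drip tray, 200 (x) by 380 mm (y). Origin: on the table under its middle, z up. Its slope rises towards +x at 32 degrees: middle 83, upper edge about 136 mm above the table, with an 18 mm lip square to the slope along the lower (-x) edge. The two discs lie on it side by side, about 92 mm either side of the middle in y, either disc on either side.
- ejector: White plastic ejector plate, loose, 0.2 to 0.33 kg: 170 mm in diameter, 6 mm thick; central hub tube 44 mm across, its top 46 mm above the underside, through bore 21.4 mm. Two upright vanes along its x axis, 6 mm thick, 34 to 82 mm off the axis, to 19 mm above the underside. Origin: centre of the underside, z along the hub. Starts on the slope, hub side out (tilted 32 degrees).
- slicer: Steel slicing disc, loose, 0.36 to 0.59 kg: 170 mm in diameter, 4 mm thick; central black hub tube 44 mm across, its top 46 mm above the underside, through bore 21.4 mm. Two flat knives on top along its x axis, 26 to 80 mm off the axis, 16 mm wide, to 12 mm above the underside. Origin: centre of the underside, z along the hub. Starts on the slope, hub side out (tilted 32 degrees).
- red_bottle: Red squeeze bottle, 70 mm in diameter, 238 mm high with its nozzle, loose. Origin: centre of its underside. Leave it.
- yellow_bottle: Yellow squeeze bottle, 70 mm in diameter, 238 mm high with its nozzle, loose. Origin: centre of its underside. Leave it.
- pusher: Grey feed pusher of the machine, 60 mm in diameter, 180 mm high, loose. Origin: centre of its underside. Leave it.
Things that resemble listed ones, but are neither listed nor needed, are in the scene too. What is shaped like the ejector but blue is not meant. Leave any blue look-alike of the slicer alone.

How it is judged (in metres and radians):
On the way, in this order (a step that is already met when the one before it is completed fails the run):
1. the ejector plate is home on the shaft's shoulder, hub up, and let go (horizontal distance between ejector and shaft_seat below 0.004 m and z of ejector in the frame of shaft_seat between -0.004 and 0.004 m and angle between ejector's own z axis and vertical below 0.06 rad and contact force between ejector and the fingers below 0.3 N), for 0.2 s.
2. the slicing disc is home on the ejector's hub, knives up (horizontal distance between each of ejector, slicer and shaft_seat below 0.004 m and z of ejector in the frame of shaft_seat between -0.004 and 0.004 m and angle between each of ejector, slicer's own z axis and vertical below 0.06 rad and z of slicer in the frame of shaft_seat between 0.042 and 0.05 m), for 0.2 s.
At the end, for the whole second after the job is handed in: Ejector on the shaft's shoulder and slicing disc on the ejector's hub, each within 4 mm of the shaft's axis and of its home height, hub up within 0.06 rad of level, at rest and let go; bottles and pusher standing within 25 mm of where they were (all of step 2 and linear speed of each of ejector, slicer below 0.02 m/s); the robot touches nothing.
It fails at once if a bystander (bottle, pusher) shifted more than 25 mm or tipped (distance of any of red_bottle, yellow_bottle, pusher from where it was at the start of the episode above 0.025 m or angle between any of red_bottle, yellow_bottle, pusher's own z axis and vertical above 0.3 rad).
It fails at once if a disc forced down: pressed by the hand on the machine or on the other disc with more than 50 N ((contact force between ejector and machine above 50 N and contact force between the fingers and ejector above 1 N) or (contact force between slicer and machine above 50 N and contact force between the fingers and slicer above 1 N) or (contact force between slicer and ejector above 50 N and contact force between the fingers and slicer above 1 N)).
It fails at once if a disc dropped down the shaft (it falls faster than 0.6 m/s there, about 20 mm of free fall) ((horizontal distance between ejector and shaft_seat below 0.006 m and z of ejector in the frame of shaft_seat below 0.098 m and linear speed of ejector above 0.6 m/s) or (horizontal distance between slicer and shaft_seat below 0.006 m and z of slicer in the frame of shaft_seat below 0.098 m and linear speed of slicer above 0.6 m/s)).
It fails at once if a disc let fall on the table (height (world z) of any of ejector, slicer below 0.05 m).
It also fails if it takes over 72 s, if anything falls off the work surface, if the arm or the gripper's body presses on something with over 40 N, if the wrist force passes 120 N, or if a joint passes its speed limit or range.

## Working session

There is one attempt and no reset: what is moved stays moved. The work goes in short steps, Python scripts to look and compute and a tool call to move; the robot and the scene stay as the last step left them, time stands still between calls to the robot, and variables do not carry over. Pictures are saved under pics/ and viewed, at most 10 in all, crops included, and the job is handed in when it is done.

Besides the shell and the picture viewer there is one more tool, called by a JSON object that holds its "method" and its "body". jog_arm: Moves the arm, as the interface text tells. Its arguments: {"type":"object","properties":{"commands":{"type":"array","items":{"type":"array"}}},"required":["commands"]}

```bash
mkdir -p pics; ls; cat > h.py <<'E'
import numpy as np, cv2
from scipy.spatial.transform import Rotation as R
from workcell import get_obs, get_image, close_job, pinch_z
def cloud(name):
    o=get_obs(); d=get_image(name)
    K=np.array(d["intrinsics"]); z=d["z_map"].astype(float); h,w=z.shape
    u,v=np.meshgrid(np.arange(w),np.arange(h))
    p=cv2.undistortPoints(np.stack([u,v],-1).reshape(-1,1,2).astype(float),K,np.array([d["k1"],0,0,0.])).reshape(h,w,2)
    P=np.dstack([p[...,0]*z,p[...,1]*z,z])
    if name=="wrist":
        M=np.array(d["mount"]); P=P@M[:3,:3].T+M[:3,3]
        P=P@R.from_rotvec(o["orientation"]).as_matrix().T+np.array(o["ee_pos"])
    else:
        q=np.array(d["orientation"]); Rm=q if q.shape==(3,3) else R.from_rotvec(q).as_matrix()
        P=P@Rm.T+np.array(d["eye"])
    P[z==0]=np.nan
    return d["image"],P
E
python3 - <<'E'
from h import *
print(pinch_z if not callable(pinch_z) else pinch_z()); print(get_obs())
for n in ["scene","top"]:
    im,P=cloud(n); cv2.imwrite(f"pics/{n}.png",im); np.save(n+".npy",P)
    d=get_image(n); print(n,d["eye"],d["orientation"])
E
```

```text
pics
18.700000000000003
{'t': 0.0, 'qpos': array([ 1.30699448e+00,  4.23850399e-01,  1.63068511e+00, -4.21359715e-05,
        1.08860700e+00, -1.89928641e-02]), 'qvel': array([-1.03603106e-03, -3.00177467e-04, -2.20491609e-04,  9.20300252e-05,
        1.63460033e-03, -5.82605234e-04]), 'joint_torque': array([-1.56343009e-05, -5.44626939e+01, -2.73655128e+01,  6.44238107e-02,
        2.28468730e-02, -1.16177639e-04]), 'ee_pos': array([151.3177939 , 605.82865282, 221.89765514]), 'orientation': array([-3.83532729e-01, -3.11790972e+00,  2.41833760e-03]), 'ft_force': array([ 0.47884495, -0.58200892, -0.38000786]), 'moment': array([-0.03047955, -0.01326887,  0.00494837]), 'grasp_force': 0.0, 'width': 87.8763166846874}
scene [ 702.35498811 -430.95466001 1344.36203132] [-2.77776453 -0.52396569  0.09696085]
top [ 423.26955795  -79.07892903 1387.81992043] [-2.14341737  2.16779561 -0.13962481]
```

View pics/scene.png

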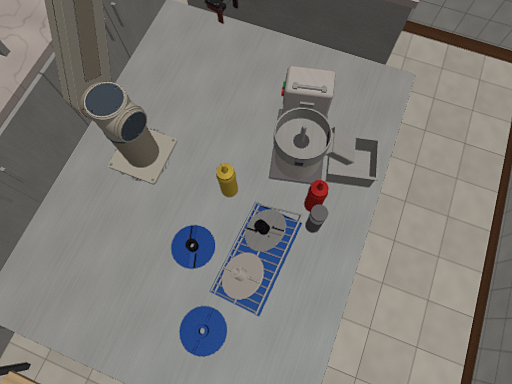

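View pics/top.png

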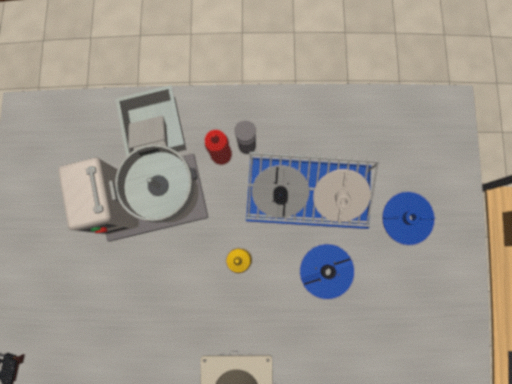

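Top view: the white ejector is at (342,195) and the steel slicer with the black hub at (281,191), both on the rack. The blue look-alikes at (408,218) and (327,271) lie on the table and are not wanted. The shaft is near (157,185), red bottle (217,146), pusher (246,136), yellow bottle (238,261).

```bash
python3 - <<'E'
from h import *
P=np.load("top.npy"); im=cv2.imread("pics/top.png")
c=np.vstack([cv2.resize(im[140:240,230:390],None,fx=4,fy=4,interpolation=cv2.INTER_CUBIC)])
cv2.imwrite("pics/crop.png",c)
def at(P,u,v): return np.round(np.nanmedian(P[v-1:v+2,u-1:u+2].reshape(-1,3),0),1)
for n,(u,v) in dict(ej=(342,195),sl=(281,191),shaft=(157,185),red=(216,140),yel=(238,261),push=(246,128),rackL=(250,224),rackL2=(368,226),rackU=(253,156),rackU2=(375,163),b1=(408,218),tower=(85,192)).items(): print(n,at(P,u,v))
S=np.load("scene.npy")
for n,(u,v) in dict(sl=(263,226),ej=(241,272),shaft=(304,129),red=(319,184),push=(318,211),yel=(225,168)).items(): print("S",n,at(S,u,v))
for nm,Q in (("top",P),("scene",S)):
    x,y,z=Q[...,0],Q[...,1],Q[...,2]
    t=at(P,157,185)
    # rim of chamber
    d=np.hypot(x-t[0],y-t[1])
    m=(d<25)&(z>175); print(nm,"shaft pts",m.sum(),np.nanmax(z[m]) if m.any() else 0, np.nanmean(Q[m&(z>250)],0))
    m=(d<125)&(d>80)&(z>215)&(z<235)
    A=Q[m]; 
    sol=np.linalg.lstsq(np.c_[2*A[:,:2],np.ones(len(A))],(A[:,:2]**2).sum(1),rcond=None)[0]
    print("rim",m.sum(),sol[:2],np.sqrt(sol[2]+sol[:2]@sol[:2]))
E
```

```text
ej [ 580.8 -313.8  121.7]
sl [ 593.9 -138.9  124.9]
shaft [603.4 198.3 203. ]
red [722.7  38.  209.8]
yel [399.8 -20.6 230.4]
push [764.8 -42.1 180.2]
rackL [508.7 -46.9   1.1]
rackL2 [ 495.1 -407.2   42.7]
rackU [723.3 -58.2   2.4]
rackU2 [ 674.1 -415.6  125.7]
b1 [ 517.5 -529.9   45. ]
tower [573.9 359.5 300.2]
S sl [ 592.3 -138.8  124.7]
S ej [ 581.1 -315.3  123.7]
S shaft [611.4 201.2 256.9]
S red [723.8  39.8 228.7]
S push [752.7 -34.9 180.5]
S yel [404.6 -18.1 218.4]
top shaft pts 87 266.3301667913406 [606.89405624 204.64087483 259.91157495]
rim 747 [607.81143061 205.45165982] 100.945705917133
scene shaft pts 74 265.1591600976392 [608.26854019 201.93747076 258.65702079]
rim 510 [606.92134056 205.62769757] 101.75138143326903
```

View pics/crop.png

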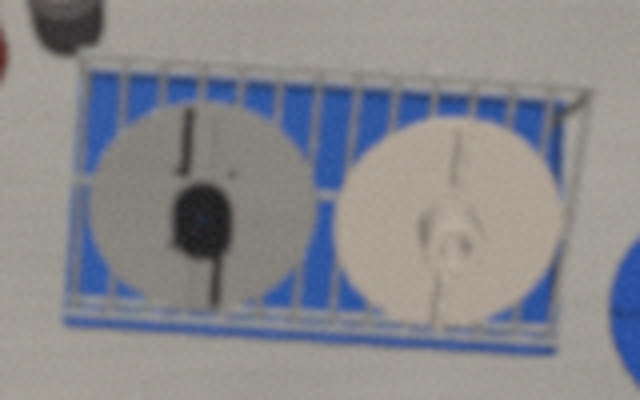

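The crop confirms it: steel disc with black hub on the left is the slicer, and the white disc on the right is the ejector. Now I fit the disc poses.

```bash
cat >> h.py <<'E'
from scipy.optimize import least_squares
def disc(P,im,c0,kind,yaw0=0.):
    """plate plane + rim-circle fit; returns underside centre, normal"""
    t=6 if kind=="ej" else 4
    x=P.reshape(-1,3); col=im.reshape(-1,3).astype(int)
    sat=col.max(1)-col.min(1)
    n=np.array([-np.sin(np.radians(32)),0,np.cos(np.radians(32))])
    m=(np.linalg.norm(x-c0,axis=1)<110)&(sat<45)
    A=x[m]
    for tol in (8,5,3):
        d=(A-c0)@n; med=np.median(d[(abs(d)<14)]) if tol==8 else np.median(d[abs(d)<6])
        B=A[abs(d-med)<tol]; q=B.mean(0); nn=np.linalg.svd(B-q,full_matrices=False)[2][2]
        n=nn*np.sign(nn[2]); c0=c0-n*((c0-q)@n)
    return n,q,B
E
python3 - <<'E'
from h import *
for nm in ("top","scene"):
    P=np.load(nm+".npy"); im=cv2.imread(f"pics/{nm}.png")
    for k,h0 in (("ej",(581,-314,122)),("sl",(594,-139,125))):
        n0=np.array([-.53,0,.848]); c0=np.array(h0)-n0*42
        n,q,B=disc(P,im,c0,k)
        # in-plane circle: coordinates
        e1=np.cross([0,1,0],n);e1/=np.linalg.norm(e1);e2=np.cross(n,e1)
        ab=np.c_[(B-q)@e1,(B-q)@e2].astype(np.float32)
        # robust: maximise inliers of radius 85 minus outliers -> use min area on gridded occupancy
        best=None
        for a in np.arange(-30,31,1.5):
            for b in np.arange(-30,31,1.5):
                r=np.hypot(ab[:,0]-a,ab[:,1]-b); s=(r<85).sum()-2*(r<70).sum()*0-((r>85)&(r<95)).sum()
                if best is None or s>best[0]: best=(s,[(a,b)])
                elif s==best[0]: best[1].append((a,b))
        a,b=np.mean(best[1],0)
        c=q+a*e1+b*e2
        # hub top points
        x=P.reshape(-1,3); d=(x-c)@n; r=np.linalg.norm(x-c-d[:,None]*n,axis=1)
        hm=(d>30)&(d<50)&(r<40); H=x[hm]
        top=np.percentile(d[hm],90) if hm.any() else 0
        ht=H[(d[hm]>top-5)]
        print(nm,k,"n",n.round(3),"tilt",np.degrees(np.arccos(n[2])).round(1),"yaw",np.degrees(np.arctan2(-n[1],-n[0])).round(1),"topC",c.round(1),len(B),best[0],"hubtop h",top.round(1),"hubmean",(ht.mean(0)-n*top).round(1) if len(ht) else None)
E
```

```text
top ej n [-0.528  0.043  0.848] tilt 32.0 yaw -4.6 topC [ 582.8 -319.5   80.7] 1650 1506 hubtop h 42.8 hubmean [ 585.2 -318.7   79.6]
top sl n [-0.521  0.041  0.853] tilt 31.5 yaw -4.5 topC [ 598.6 -138.5   79.5] 1660 1498 hubtop h 44.7 hubmean [ 600.8 -137.2   78.5]
scene ej n [-0.525  0.042  0.85 ] tilt 31.8 yaw -4.6 topC [ 582.4 -319.4   82.2] 1149 1069 hubtop h 42.0 hubmean [ 583.7 -320.7   80.6]
scene sl n [-0.523  0.042  0.851] tilt 31.6 yaw -4.6 topC [ 597.4 -138.6   81. ] 958 887 hubtop h 43.8 hubmean [ 598.2 -139.    79.4]
```

```bash
cat >> h.py <<'E'
def plan(p,Rt,n):
    o=get_obs(); p0=np.array(o["ee_pos"]); R0=R.from_rotvec(o["orientation"]); 
    w=(R0.inv()*Rt).as_rotvec(); dw=w/n
    print("rows",n,"turn/row",np.round(dw/np.radians(45),3),"deg/row",np.degrees(np.linalg.norm(dw)).round(2))
    for i in range(n):
        Ri=R0*R.from_rotvec(dw*i)
        s=Ri.inv().apply((np.array(p)-p0)/n)/100
        if i==0 or np.linalg.norm(w)>0.03: print(np.round(s,3).tolist())
        if i==0: print("  mm/row",(100*np.linalg.norm(s)).round(1))
def tool(z,y):
    z=np.array(z)/np.linalg.norm(z); y=np.array(y,float); y-=z*(y@z); y/=np.linalg.norm(y)
    return R.from_matrix(np.c_[np.cross(y,z),y,z])
N=np.array([-np.sin(np.radians(32))*np.cos(np.radians(4.6)),np.sin(np.radians(32))*np.sin(np.radians(4.6)),np.cos(np.radians(32))])
Y=np.array([np.sin(np.radians(4.6)),np.cos(np.radians(4.6)),0])
RK=tool(-N,Y)
EJ=np.array([582.7,-319.5,81.2]); SL=np.array([598.2,-138.5,80.0])
E
python3 -c "
from h import *
plan([480,60,450],RK,20)"
```

```text
rows 20 turn/row [-0.003 -0.035 -0.01 ] deg/row 1.67
[-0.226, -0.225, -0.114]
  mm/row 33.8
[-0.227, -0.227, -0.108]
[-0.228, -0.228, -0.102]
[-0.229, -0.23, -0.096]
[-0.23, -0.231, -0.09]
[-0.23, -0.233, -0.085]
[-0.231, -0.235, -0.079]
[-0.231, -0.236, -0.073]
[-0.231, -0.238, -0.067]
[-0.231, -0.24, -0.061]
[-0.23, -0.242, -0.055]
[-0.23, -0.243, -0.049]
[-0.229, -0.245, -0.044]
[-0.229, -0.247, -0.038]
[-0.228, -0.248, -0.032]
[-0.226, -0.25, -0.026]
[-0.225, -0.252, -0.021]
[-0.223, -0.254, -0.015]
[-0.222, -0.255, -0.009]
[-0.22, -0.257, -0.004]
```

{"method": "jog_arm", "body": {"commands": [[1,[-0.226,-0.225,-0.114],[-0.003,-0.035,-0.01]],[1,[-0.227,-0.227,-0.108],[-0.003,-0.035,-0.01]],[1,[-0.228,-0.228,-0.102],[-0.003,-0.035,-0.01]],[1,[-0.229,-0.23,-0.096],[-0.003,-0.035,-0.01]],[1,[-0.23,-0.231,-0.09],[-0.003,-0.035,-0.01]],[1,[-0.23,-0.233,-0.085],[-0.003,-0.035,-0.01]],[1,[-0.231,-0.235,-0.079],[-0.003,-0.035,-0.01]],[1,[-0.231,-0.236,-0.073],[-0.003,-0.035,-0.01]],[1,[-0.231,-0.238,-0.067],[-0.003,-0.035,-0.01]],[1,[-0.231,-0.24,-0.061],[-0.003,-0.035,-0.01]]]}}

```text
t: 1.2
ee_pos: [316.3, 331.9, 336.5]
orientation: [0.236, 2.855, -0.015]
ft_force: [-0.4, -0.6, 1.5]
width: 88.1
grasp_force: 0.0
```

{"method": "jog_arm", "body": {"commands": [[1,[-0.23,-0.242,-0.055],[-0.003,-0.035,-0.01]],[1,[-0.23,-0.243,-0.049],[-0.003,-0.035,-0.01]],[1,[-0.229,-0.245,-0.044],[-0.003,-0.035,-0.01]],[1,[-0.229,-0.247,-0.038],[-0.003,-0.035,-0.01]],[1,[-0.228,-0.248,-0.032],[-0.003,-0.035,-0.01]],[1,[-0.226,-0.25,-0.026],[-0.003,-0.035,-0.01]],[1,[-0.225,-0.252,-0.021],[-0.003,-0.035,-0.01]],[1,[-0.223,-0.254,-0.015],[-0.003,-0.035,-0.01]],[1,[-0.222,-0.255,-0.009],[-0.003,-0.035,-0.01]],[1,[-0.22,-0.257,-0.004],[-0.003,-0.035,-0.01]]]}}

```text
t: 2.2
ee_pos: [480.4, 58.3, 449.1]
orientation: [0.108, 2.587, -0.027]
ft_force: [0.8, 0.5, -0.6]
width: 88.2
grasp_force: 0.0
```

```bash
python3 -c "
from h import *
o=get_obs();print(o['t'],o['qpos'].round(2),o['ee_pos'].round(1),o['ft_force'].round(1))
plan(EJ+118*N,RK,10)"
```

```text
2.2 [ 0.18 -0.26  1.97 -0.17  0.9  -1.23] [480.4  58.3 449.1] [ 0.8  0.5 -0.6]
rows 10 turn/row [ 0.    -0.001 -0.   ] deg/row 0.04
[0.08, -0.369, 0.264]
  mm/row 46.1
```

{"method": "jog_arm", "body": {"commands": [[1,[0.08,-0.369,0.264],[0,0,0]],[1,[0.08,-0.369,0.264],[0,0,0]],[1,[0.08,-0.369,0.264],[0,0,0]],[1,[0.08,-0.369,0.264],[0,0,0]],[1,[0.08,-0.369,0.264],[0,0,0]],[1,[0.08,-0.369,0.264],[0,0,0]],[1,[0.08,-0.369,0.264],[0,0,0]],[1,[0.08,-0.369,0.264],[0,0,0]],[1,[0.08,-0.369,0.264],[0,0,0]],[1,[0.08,-0.369,0.264],[0,0,0]]]}}

```text
t: 3.2
ee_pos: [533.9, -300.4, 199.7]
orientation: [0.152, 2.641, -0.065]
ft_force: [-0.6, 0.3, 1.1]
width: 87.9
grasp_force: 0.0
```

```bash
python3 - <<'E'
from h import *
o=get_obs();print(o['t'],o['qpos'].round(2),o['ee_pos'].round(1))
im,P=cloud("wrist"); cv2.imwrite("pics/w1.png",im); np.save("w1.npy",P)
x=P.reshape(-1,3); d=(x-EJ)@N; r=np.linalg.norm(x-EJ-d[:,None]*N,axis=1)
print("plate",np.nanmedian(d[(r>30)&(r<80)&(abs(d)<8)]), "hub pts",((d>34)&(d<50)&(r<45)).sum())
m=(d>36)&(d<48)&(r<40); H=x[m]; Rr=RK.as_matrix()
ab=(H-EJ)@Rr; print("tool-frame extents x",np.percentile(ab[:,0],[1,99]).round(1),"y",np.percentile(ab[:,1],[1,99]).round(1),np.percentile(d[m],[5,50,95]).round(1))
m=(abs(d-np.nanmedian(d[(r>30)&(r<80)&(abs(d)<8)]))<3)&(r<100); ab=(x[m]-EJ)@Rr
print("plate ext",np.percentile(ab[:,0],[.5,99.5]).round(1),np.percentile(ab[:,1],[.5,99.5]).round(1))
E
```

```text
3.2 [-0.65  0.3   2.    0.54  0.46 -2.54] [ 533.9 -300.4  199.7]
plate 1.8022356326817612 hub pts 1832
tool-frame extents x [-18.9  22. ] y [-22.2  18.7] [40.  41.6 42.8]
plate ext [-78.8  82.6] [-82.2  81.9]
```

View pics/w1.png

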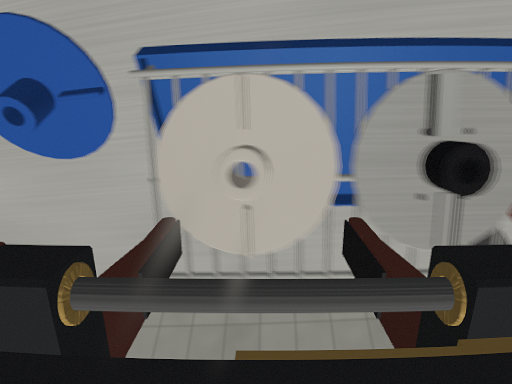

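Wrist picture: white ejector, hub bore at (243,175), vanes along the slope (image vertical), slicer hub at (460,167). Joint 6 has hit its limit, so I will use the half-turned grasp.

{"method": "jog_arm", "body": {"commands": [[1,[0,0,0],[0,0,0.19]],[1,[0,0,0],[0,0,0.19]],[1,[0,0,0],[0,0,0.19]],[1,[0,0,0],[0,0,0.19]],[1,[0,0,0],[0,0,0.19]],[1,[0,0,0],[0,0,0.19]],[1,[0,0,0],[0,0,0.19]],[1,[0,0,0],[0,0,0.19]],[1,[0,0,0],[0,0,0.19]],[1,[0,0,0],[0,0,0.19]]]}}

```text
t: 4.25
ee_pos: [534.1, -298.5, 201.0]
orientation: [1.958, 1.88, 0.421]
ft_force: [-0.3, -0.2, 0.2]
width: 88.1
grasp_force: 0.0
```

{"method": "jog_arm", "body": {"commands": [[1,[0,0,0],[0,0,0.19]],[1,[0,0,0],[0,0,0.19]],[1,[0,0,0],[0,0,0.19]],[1,[0,0,0],[0,0,0.19]],[1,[0,0,0],[0,0,0.19]],[1,[0,0,0],[0,0,0.19]],[1,[0,0,0],[0,0,0.19]],[1,[0,0,0],[0,0,0.19]],[1,[0,0,0],[0,0,0.19]],[1,[0,0,0],[0,0,0.19]]]}}

```text
t: 5.25
ee_pos: [534.1, -298.5, 201.0]
orientation: [2.964, 0.056, 0.746]
ft_force: [-0.2, -0.9, -0.3]
width: 87.4
grasp_force: 0.0
```

```bash
cat >> h.py <<'E'
RK2=RK*R.from_rotvec([0,0,np.pi])
E
python3 -c "
from h import *
o=get_obs();print(o['t'],o['qpos'].round(2),o['ee_pos'].round(1))
plan(EJ+90*N,RK2,4)"
```

```text
5.25 [-0.64  0.29  2.    0.54  0.46  0.45] [ 534.1 -298.5  201. ]
rows 4 turn/row [0.01  0.02  0.041] deg/row 2.08
[-0.051, 0.033, 0.1]
  mm/row 11.7
[-0.052, 0.035, 0.099]
[-0.052, 0.038, 0.098]
[-0.052, 0.04, 0.097]
```

{"method": "jog_arm", "body": {"commands": [[1,[-0.051,0.033,0.1],[0.01,0.02,0.041]],[1,[-0.052,0.035,0.099],[0.01,0.02,0.041]],[1,[-0.052,0.038,0.098],[0.01,0.02,0.041]],[1,[-0.052,0.04,0.097],[0.01,0.02,0.041]],[1,[0,0,0],[0,0,0]]]}}

```text
t: 5.75
ee_pos: [534.4, -315.8, 155.8]
orientation: [2.998, -0.115, 0.858]
ft_force: [0.1, 0.4, -2.0]
width: 87.8
grasp_force: 0.0
```

```bash
cat >> h.py <<'E'
def look(C,Rt,tag):
    """hub centre from wrist cloud in tool axes Rt about C (plate top), heights along -z"""
    o=get_obs(); im,P=cloud("wrist"); cv2.imwrite(f"pics/{tag}.png",im); np.save(tag+".npy",P)
    M=Rt.as_matrix(); q=(P.reshape(-1,3)-C)@M; q[:,2]*=-1
    r=np.hypot(q[:,0],q[:,1])
    pl=np.nanmedian(q[(r>30)&(r<80)&(abs(q[:,2])<10),2])
    pm=(r<75)&(r>28)&(abs(q[:,2]-pl)<4); A=np.c_[q[pm,:2],np.ones(pm.sum())]
    cf=np.linalg.lstsq(A,q[pm,2],rcond=None)[0]
    m=(q[:,2]>34)&(q[:,2]<52)&(r<35); H=q[m]
    hull=cv2.convexHull(H[:,:2].astype(np.float32)); (c,rad)=cv2.minEnclosingCircle(hull)
    print("plate",pl.round(2),"slopes(rad)",cf[:2].round(3),"hub h",np.percentile(H[:,2],[5,50,95]).round(1),"hub ctr",np.round(c,1),"rad",round(rad,1),"ext",np.percentile(H[:,0],[1,99]).round(1),np.percentile(H[:,1],[1,99]).round(1))
    return P
E
python3 -c "
from h import *
o=get_obs();print(o['t'],o['qpos'].round(2),o['ee_pos'].round(1))
look(EJ,RK2,'w2')
plan(EJ+18.5*N,RK2,10)"
```

```text
5.75 [-0.71  0.39  2.02  0.91  0.41  0.15] [ 534.4 -315.8  155.8]
plate 1.85 slopes(rad) [-0.001 -0.001] hub h [37.9 41.6 42.8] hub ctr [-0.5  1.8] rad 22.0 ext [-20.5  20.6] [-18.6  21.9]
rows 10 turn/row [-0.     0.     0.001] deg/row 0.03
[0.001, -0.0, 0.071]
  mm/row 7.1
```

{"method": "jog_arm", "body": {"commands": [[1,[0,0.02,0.07],[0,0,0]],[1,[0,0,0.07],[0,0,0]],[1,[0,0,0.07],[0,0,0]],[1,[0,0,0.07],[0,0,0]],[1,[0,0,0.07],[0,0,0]],[1,[0,0,0.07],[0,0,0]],[1,[0,0,0.07],[0,0,0]],[1,[0,0,0.07],[0,0,0]],[1,[0,0,0.07],[0,0,0]],[1,[0,0,0.07],[0,0,0]]]}}

```text
t: 6.8
ee_pos: [572.6, -321.0, 97.6]
orientation: [2.996, -0.112, 0.86]
ft_force: [0.4, 0.8, -0.4]
width: 87.9
grasp_force: 0.0
```

{"method": "jog_arm", "body": {"commands": [[-1,[0,0,0],[0,0,0]],[-1,[0,0,0],[0,0,0]],[-1,[0,0,0],[0,0,0]],[-1,[0,0,0],[0,0,0]],[-1,[0,0,0],[0,0,0]],[-1,[0,0,0],[0,0,0]],[-1,[0,0,0],[0,0,0]]]}}

```text
t: 7.5
ee_pos: [572.4, -320.8, 98.4]
orientation: [2.996, -0.112, 0.861]
ft_force: [-1.1, 2.5, 3.2]
width: 43.8
grasp_force: 30.0
```

```bash
cat >> h.py <<'E'
EJ=EJ-1.8*Y+1.5*N
E
python3 -c "
from h import *
o=get_obs();print(o['t'],o['qpos'].round(2),o['ee_pos'].round(1),o['ft_force'].round(1))
print('tcp rel ejector in tool axes',RK2.inv().apply(o['ee_pos']-EJ).round(1))"
```

```text
7.5 [-0.67  0.53  1.97  1.11  0.34 -0.03] [ 572.4 -320.8   98.4] [-1.1  2.5  3.2]
tcp rel ejector in tool axes [  0.5   0.3 -18.5]
```

{"method": "jog_arm", "body": {"commands": [[-1,[0,0,-0.03],[0,0,0]],[-1,[0,0,-0.06],[0,0,0]],[-1,[0,0,-0.12],[0,0,0]],[-1,[0,0,-0.15],[0,0,0]],[-1,[0,0,-0.2],[0,0,0]],[-1,[0,0,-0.2],[0,0,0]],[-1,[0,0,-0.2],[0,0,0]],[-1,[0,0,-0.15],[0,0,0]],[-1,[0,0,-0.1],[0,0,0]],[-1,[0,0,-0.04],[0,0,0]]]}}

```text
t: 8.5
ee_pos: [505.5, -315.8, 204.8]
orientation: [2.995, -0.113, 0.86]
ft_force: [0.3, -0.7, -2.6]
width: 43.7
grasp_force: 30.0
```

```bash
cat >> h.py <<'E'
import math
def down(deg): return tool([0,0,-1],[math.cos(math.radians(deg)),math.sin(math.radians(deg)),0])
E
python3 -c "
from h import *
o=get_obs();print(o['t'],o['qpos'].round(2),o['ee_pos'].round(1),o['ft_force'].round(1),o['width'])
print(np.round(get_image('wrist')['mount'],2))
plan([575,20,400],down(12),20)"
```

```text
8.5 [-0.75  0.28  2.04  0.77  0.49  0.26] [ 505.5 -315.8  204.8] [ 0.3 -0.7 -2.6] 43.719272612312
[[   0.     -0.97   -0.25   68.49]
 [   1.      0.      0.      0.89]
 [  -0.     -0.25    0.97 -162.91]
 [   0.      0.      0.      1.  ]]
rows 20 turn/row [ 0.033 -0.025 -0.115] deg/row 5.48
[0.071, -0.17, -0.071]
  mm/row 19.7
[0.084, -0.165, -0.069]
[0.098, -0.158, -0.066]
[0.11, -0.151, -0.064]
[0.122, -0.142, -0.063]
[0.133, -0.132, -0.062]
[0.143, -0.121, -0.061]
[0.153, -0.109, -0.061]
[0.161, -0.097, -0.061]
[0.168, -0.084, -0.062]
[0.173, -0.07, -0.063]
[0.178, -0.056, -0.065]
[0.181, -0.041, -0.067]
[0.183, -0.027, -0.07]
[0.183, -0.012, -0.073]
[0.182, 0.003, -0.076]
[0.18, 0.017, -0.08]
[0.176, 0.031, -0.084]
[0.171, 0.044, -0.088]
[0.165, 0.057, -0.093]
```

```bash
python3 -c "
from h import *
print(get_image('wrist')['intrinsics'])
plan([634,78,400],down(12),20)"
```

```text
[[323.25716332   0.         261.61850852]
 [  0.         323.25716332 189.75067088]
 [  0.           0.           1.        ]]
rows 20 turn/row [ 0.033 -0.025 -0.115] deg/row 5.48
[0.094, -0.201, -0.057]
  mm/row 22.9
[0.11, -0.193, -0.054]
[0.126, -0.184, -0.052]
[0.141, -0.173, -0.05]
[0.156, -0.161, -0.048]
[0.169, -0.148, -0.047]
[0.18, -0.133, -0.047]
[0.191, -0.118, -0.047]
[0.2, -0.101, -0.048]
[0.207, -0.084, -0.05]
[0.213, -0.067, -0.052]
[0.217, -0.049, -0.054]
[0.22, -0.031, -0.058]
[0.22, -0.012, -0.061]
[0.219, 0.006, -0.065]
[0.217, 0.024, -0.07]
[0.212, 0.041, -0.075]
[0.206, 0.058, -0.08]
[0.199, 0.074, -0.086]
[0.19, 0.089, -0.092]
```

{"method": "jog_arm", "body": {"commands": [[-1,[0.094,-0.201,-0.057],[0.033,-0.025,-0.115]],[-1,[0.11,-0.193,-0.054],[0.033,-0.025,-0.115]],[-1,[0.126,-0.184,-0.052],[0.033,-0.025,-0.115]],[-1,[0.141,-0.173,-0.05],[0.033,-0.025,-0.115]],[-1,[0.156,-0.161,-0.048],[0.033,-0.025,-0.115]],[-1,[0.169,-0.148,-0.047],[0.033,-0.025,-0.115]],[-1,[0.18,-0.133,-0.047],[0.033,-0.025,-0.115]],[-1,[0.191,-0.118,-0.047],[0.033,-0.025,-0.115]],[-1,[0.2,-0.101,-0.048],[0.033,-0.025,-0.115]],[-1,[0.207,-0.084,-0.05],[0.033,-0.025,-0.115]]]}}

```text
t: 9.6
ee_pos: [570.3, -117.6, 301.1]
orientation: [2.799, 1.316, 0.477]
ft_force: [0.5, 0.5, -2.6]
width: 43.6
grasp_force: 30.0
```

{"method": "jog_arm", "body": {"commands": [[-1,[0.213,-0.067,-0.052],[0.033,-0.025,-0.115]],[-1,[0.217,-0.049,-0.054],[0.033,-0.025,-0.115]],[-1,[0.22,-0.031,-0.058],[0.033,-0.025,-0.115]],[-1,[0.22,-0.012,-0.061],[0.033,-0.025,-0.115]],[-1,[0.219,0.006,-0.065],[0.033,-0.025,-0.115]],[-1,[0.217,0.024,-0.07],[0.033,-0.025,-0.115]],[-1,[0.212,0.041,-0.075],[0.033,-0.025,-0.115]],[-1,[0.206,0.058,-0.08],[0.033,-0.025,-0.115]],[-1,[0.199,0.074,-0.086],[0.033,-0.025,-0.115]],[-1,[0.19,0.089,-0.092],[0.033,-0.025,-0.115]]]}}

```text
t: 10.6
ee_pos: [634.1, 80.1, 397.5]
orientation: [-1.965, -2.45, 0.014]
ft_force: [0.1, -0.4, -3.0]
width: 43.8
grasp_force: 30.0
```

```bash
python3 - <<'E'
from h import *
o=get_obs();print(o['t'],o['qpos'].round(2),o['ee_pos'].round(1),o['ft_force'].round(1),o['width'])
im,P=cloud("wrist"); cv2.imwrite("pics/w3.png",im); np.save("w3.npy",P)
x=P.reshape(-1,3); d=np.hypot(x[:,0]-607,x[:,1]-205)
m=(d<20)&(x[:,2]>230); print("shaft",m.sum(), np.percentile(x[m],[2,50,98],axis=0).round(1) if m.any() else 0)
t=(d<20)&(x[:,2]>259); print("top",t.sum(),x[t].mean(0).round(1), np.ptp(x[t],axis=0).round(1))
m=(d<112)&(d>90)&(x[:,2]>221)&(x[:,2]<231);A=x[m]
f=least_squares(lambda s:np.hypot(A[:,0]-s[0],A[:,1]-s[1])-s[2],[607,205,100],loss="soft_l1").x; print("rim",m.sum(),f.round(1),np.median(A[:,2]).round(1))
# held disc in tool axes
q=R.from_rotvec(o["orientation"]).inv().apply(x-o["ee_pos"]); h=-q[:,2]; r=np.hypot(q[:,0],q[:,1])
p=(r>30)&(r<95)&(abs(h+18.5)<8); Q=np.c_[q[p,:2],np.ones(p.sum())]
print("disc",p.sum(),np.linalg.lstsq(Q,h[p],rcond=None)[0].round(3)); 
a=(p)&(r>60); 
an=np.arctan2(q[:,1],q[:,0]); E=[]
for k in np.arange(-180,180,6):
    s=p&(abs(np.degrees(an)-k)<3)
    if s.sum()>20:
        j=np.argmax(np.where(s,r,0)); E.append((k,*q[j,:2]))
E=np.array(E); e=E[np.hypot(E[:,1],E[:,2])>78]; g=least_squares(lambda s:np.hypot(e[:,1]-s[0],e[:,2]-s[1])-85,[0,0],loss="soft_l1").x; print("disc ctr tool",g.round(1),len(e),e[:,0].min(),e[:,0].max())
E
```

```text
10.6 [ 0.11  0.31  1.4  -0.01  1.44 -0.11] [634.1  80.1 397.5] [ 0.1 -0.4 -3. ] 43.8439364847799
shaft 420 [[599.6 196.3 233.8]
 [608.  202.2 259.9]
 [615.8 212.1 265.9]]
top 231 [607.5 204.2 263.3] [14.4 14.3  7.8]
rim 1537 [607.7 204.2  98.5] 226.4
disc 33798 [-2.0000e-03 -2.0000e-03 -1.8189e+01]
disc ctr tool [-2.1 -0.8] 45 -174.0 174.0
```

View pics/w3.png

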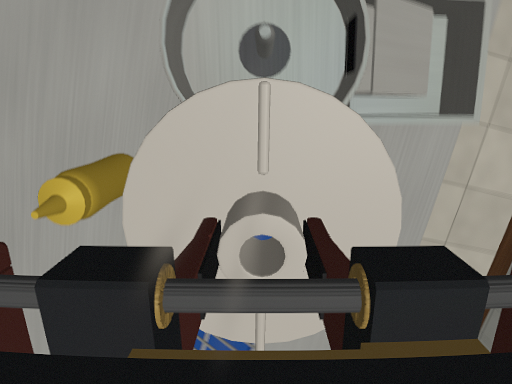

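Picture: ejector held level, hub bore at (262,255), shaft top at (265,35) in the chamber. I get the hub centre from the hub's top ring.

```bash
cat >> h.py <<'E'
def hubtop(tag,o,lo,hi,dark=False):
    im=cv2.imread(f"pics/{tag}.png").reshape(-1,3).astype(int); x=np.load(tag+".npy").reshape(-1,3)
    q=R.from_rotvec(o["orientation"]).inv().apply(x-o["ee_pos"]); h=-q[:,2]; r=np.hypot(q[:,0],q[:,1])
    col=(im.max(1)<90) if dark else (im.min(1)>110)
    m=(h>lo)&(h<hi)&(r<30)&col; Q=q[m]
    (c,rad)=cv2.minEnclosingCircle(cv2.convexHull(Q[:,:2].astype(np.float32)))
    print("hubtop n",m.sum(),"ctr",np.round(c,1),"rad",round(rad,1),"ext",np.percentile(Q[:,0],[.5,99.5]).round(1),np.percentile(Q[:,1],[.5,99.5]).round(1),"h",np.percentile(-Q[:,2],[5,50,95]).round(1))
E
python3 -c "
from h import *
o=get_obs()
for b in ((17,27),(19,24)): hubtop('w3',o,*b)
print((o['orientation']),'tool z',R.from_rotvec(o['orientation']).as_matrix()[:,2].round(4))"
```

```text
hubtop n 3454 ctr [-2.5  2.4] rad 27.4 ext [-16.8  16. ] [-23.5  17.9] h [19.2 20.2 21.3]
hubtop n 3349 ctr [-2.5  2.4] rad 27.4 ext [-16.8  16. ] [-23.6  17.8] h [19.3 20.3 21.3]
[ 1.95754782  2.45703028 -0.01064606] tool z [-0.0042 -0.0054 -1.    ]
```

```bash
cat >> h.py <<'E'
def discfit(tag,o,h0):
    x=np.load(tag+".npy").reshape(-1,3)
    q=R.from_rotvec(o["orientation"]).inv().apply(x-o["ee_pos"]); h=-q[:,2]; r=np.hypot(q[:,0],q[:,1]); an=np.degrees(np.arctan2(q[:,1],q[:,0]))
    p=(r>60)&(r<95)&(abs(h-h0)<6); e=[]
    for k in np.arange(-180,180,4):
        s=p&(abs(an-k)<2)
        if s.sum()>10:
            j=np.argmax(np.where(s,r,0)); e.append((k,*q[j,:2]))
    e=np.array(e); rr=np.hypot(e[:,1],e[:,2]); print(np.c_[e[:,0],rr].round(1)[::6].tolist())
    for lim in (80,110,125):
        s=e[abs(e[:,0])<lim]
        for rad in (None,85):
            f=lambda v:np.hypot(s[:,1]-v[0],s[:,2]-v[1])-(v[2] if rad is None else rad)
            g=least_squares(f,[0,0,85],loss="soft_l1"); print(lim,rad,g.x.round(2))
E
python3 -c "
from h import *
o=get_obs(); discfit('w3',o,-18.2)"
```

```text
[[-180.0, 89.4], [-152.0, 90.5], [-92.0, 87.8], [-68.0, 85.3], [-44.0, 82.9], [-20.0, 80.7], [4.0, 79.4], [28.0, 79.1], [52.0, 79.2], [76.0, 79.7], [100.0, 81.4], [164.0, 88.5]]
80 None [-4.34 -3.   84.06]
80 85 [-5.5  -3.01 85.  ]
110 None [-4.23 -3.12 83.98]
110 85 [-5.5  -3.14 85.  ]
125 None [-4.06 -3.07 83.86]
125 85 [-5.48 -3.09 85.  ]
```

```bash
cat >> h.py <<'E'
def shaft(tag):
    x=np.load(tag+".npy").reshape(-1,3); d=np.hypot(x[:,0]-607,x[:,1]-204)
    t=(d<20)&(x[:,2]>262.5)&(x[:,2]<267); print("shaft top",t.sum(),x[t].mean(0).round(1),np.ptp(x[t],axis=0).round(1))
    A=x[(d<112)&(d>90)&(x[:,2]>223)&(x[:,2]<230)]
    f=least_squares(lambda s:np.hypot(A[:,0]-s[0],A[:,1]-s[1])-s[2],[607,205,100],loss="soft_l1").x; print("rim",f.round(1),np.median(A[:,2]).round(1))
def snap(tag):
    o=get_obs(); im,P=cloud("wrist"); cv2.imwrite(f"pics/{tag}.png",im); np.save(tag+".npy",P); return o
E
python3 -c "
from h import *
o=snap('w4'); print(o['ee_pos'].round(1),o['t'],o['qvel'].round(3)); o2=get_obs(); print(o2['ee_pos'].round(1))
discfit('w4',o,-18.2); shaft('w4'); hubtop('w4',o,17,27)"
```

```text
[635.6  83.5 399. ] 10.65 [-0.037 -0.032  0.061  0.028 -0.076  0.085]
[635.2  82.  398.2]
[[-176.0, 86.5], [-152.0, 87.0], [-88.0, 85.2], [-64.0, 83.9], [-40.0, 83.7], [-16.0, 82.9], [8.0, 82.4], [32.0, 82.3], [56.0, 83.4], [80.0, 83.5], [104.0, 74.5], [172.0, 86.2]]
80 None [-1.3  -0.69 84.08]
80 85 [-2.43 -0.7  85.  ]
110 None [-1.16 -0.74 83.97]
110 85 [-2.42 -0.73 85.  ]
125 None [-1.16 -0.74 83.97]
125 85 [-2.42 -0.73 85.  ]
shaft top 136 [607.4 204.8 264.5] [10.6 11.5  3.8]
rim [607.6 204.2  98.8] 226.4
hubtop n 3440 ctr [-2.  -0.5] rad 21.8 ext [-14.   18.8] [-21.4  20.1] h [20.7 21.8 22.7]
```

```bash
python3 -c "
from h import *
o=get_obs();print(o['ee_pos'].round(1))
plan([607.9,206,350],down(12),9)"
```

```text
[635.2  82.  398.2]
rows 9 turn/row [-0.001  0.001  0.001] deg/row 0.08
[0.141, 0.001, 0.053]
  mm/row 15.1
```

{"method": "jog_arm", "body": {"commands": [[-1,[0.14,0,0.05],[-0.001,0.001,0.001]],[-1,[0.14,0,0.05],[-0.001,0.001,0.001]],[-1,[0.14,0,0.05],[-0.001,0.001,0.001]],[-1,[0.14,0,0.05],[-0.001,0.001,0.001]],[-1,[0.14,0,0.05],[-0.001,0.001,0.001]],[-1,[0.14,0,0.05],[-0.001,0.001,0.001]],[-1,[0.14,0,0.05],[-0.001,0.001,0.001]],[-1,[0.14,0,0.05],[-0.001,0.001,0.001]],[-1,[0.14,0,0.05],[-0.001,0.001,0.001]],[-1,[0,0,0],[0,0,0]]]}}

```text
t: 11.7
ee_pos: [606.4, 203.7, 352.2]
orientation: [-1.977, -2.44, -0.003]
ft_force: [-0.3, -0.8, -2.6]
width: 43.9
grasp_force: 30.0
```

{"method": "jog_arm", "body": {"commands": [[-1,[0,0,0],[0,0,0]],[-1,[0,0,0],[0,0,0]],[-1,[0,0,0],[0,0,0]]]}}

```text
t: 12.0
ee_pos: [607.6, 201.3, 353.5]
orientation: [1.98, 2.438, 0.005]
ft_force: [-0.8, 0.1, -2.8]
width: 43.8
grasp_force: 30.0
```

```bash
python3 -c "
from h import *
o=snap('w5');print(o['ee_pos'].round(1),o['qpos'].round(2),R.from_rotvec(o['orientation']).as_matrix()[:,2].round(4))
discfit('w5',o,-18.2); shaft('w5'); hubtop('w5',o,17,27)
plan([607.9,206,305],down(12),5)"
```

```text
[607.6 201.3 353.5] [0.3  0.33 1.46 0.   1.35 0.09] [ 0.0023  0.0022 -1.    ]
[[-176.0, 86.3], [-152.0, 86.7], [-84.0, 84.2], [-60.0, 83.7], [-36.0, 83.1], [-12.0, 83.1], [12.0, 82.6], [36.0, 82.4], [60.0, 82.4], [84.0, 83.1], [152.0, 85.5], [176.0, 86.4]]
80 None [-1.31 -0.75 83.98]
80 85 [-2.57 -0.72 85.  ]
110 None [-1.19 -0.81 83.89]
110 85 [-2.57 -0.78 85.  ]
125 None [-1.19 -0.81 83.89]
125 85 [-2.57 -0.78 85.  ]h.py:87: RuntimeWarning: Mean of empty slice.
  t=(d<20)&(x[:,2]>262.5)&(x[:,2]<267); print("shaft top",t.sum(),x[t].mean(0).round(1),np.ptp(x[t],axis=0).round(1))
  ret = um.true_divide(
Traceback (most recent call last):
  File "h.py", line 87, in shaft
    t=(d<20)&(x[:,2]>262.5)&(x[:,2]<267); print("shaft top",t.sum(),x[t].mean(0).round(1),np.ptp(x[t],axis=0).round(1))
                                                                                          ~~~~~~^^^^^^^^^^^^^
ValueError: zero-size array to reduction operation maximum which has no identity
```

```bash
python3 - <<'E'
from h import *
x=np.load("w5.npy").reshape(-1,3)
d=np.hypot(x[:,0]-607.5,x[:,1]-204.3)
A=x[(d<108)&(d>92)&(x[:,2]>222)&(x[:,2]<231)]
an=np.degrees(np.arctan2(A[:,1]-204.3,A[:,0]-607.5)); print(len(A),np.percentile(an,[1,50,99]).round(),np.median(A[:,2]))
for nm in ("w4","w5"):
    x=np.load(nm+".npy").reshape(-1,3);d=np.hypot(x[:,0]-607.5,x[:,1]-204.3)
    A=x[(d<108)&(d>92)&(x[:,2]>224)&(x[:,2]<230)]
    for r0 in (None,100):
        g=least_squares(lambda s:np.hypot(A[:,0]-s[0],A[:,1]-s[1])-(s[2] if r0 is None else r0),[607,205,100],loss="soft_l1").x; print(nm,len(A),g.round(1))
plan([608,206,305],down(12),5)
E
```

```text
1349 [ 51. 100. 151.] 226.49096494924163
w4 1326 [607.6 204.4  98.9]
w4 1326 [607.4 205.1 100. ]
w5 1284 [608.1 201.6 102.4]
w5 1284 [607.6 204.2 100. ]
rows 5 turn/row [ 0.001 -0.    -0.001] deg/row 0.05
[0.009, 0.003, 0.097]
  mm/row 9.8
```

{"method": "jog_arm", "body": {"commands": [[-1,[0.02,0.005,0.05],[0,0,0]],[-1,[0.02,0.005,0.1],[0,0,0]],[-1,[0.006,0.004,0.13],[0,0,0]],[-1,[0,0,0.13],[0,0,0]],[-1,[0,0,0.1],[0,0,0]],[-1,[0,0,0.03],[0,0,0]],[-1,[0,0,0],[0,0,0]],[-1,[0,0,0],[0,0,0]],[-1,[0,0,0],[0,0,0]]]}}

```text
t: 12.95
ee_pos: [608.2, 206.9, 300.0]
orientation: [1.979, 2.439, 0.006]
ft_force: [0.4, -0.3, -2.7]
width: 43.6
grasp_force: 30.0
```

```bash
python3 -c "
from h import *
plan([608,206.2,296],down(12),5)"
```

```text
rows 5 turn/row [ 0.001 -0.    -0.001] deg/row 0.05
[-0.001, -0.001, 0.008]
  mm/row 0.8
```

{"method": "jog_arm", "body": {"commands": [[-1,[-0.006,-0.002,0.03],[0,0,0]],[-1,[0,0,0.03],[0,0,0]],[-1,[0,0,0.03],[0,0,0]],[-1,[0,0,0.03],[0,0,0]],[-1,[0,0,0.02],[0,0,0]],[-1,[0,0,0.02],[0,0,0]],[-1,[0,0,0.02],[0,0,0]],[-1,[0,0,0.02],[0,0,0]],[-1,[0,0,0],[0,0,0]]]}}

```text
t: 13.85
ee_pos: [607.6, 206.2, 278.9]
orientation: [-1.979, -2.439, -0.004]
ft_force: [-0.8, 0.4, -3.5]
width: 43.8
grasp_force: 30.0
```

{"method": "jog_arm", "body": {"commands": [[-1,[0,0,0.02],[0,0,0]],[-1,[0,0,0.02],[0,0,0]],[-1,[0,0,0.02],[0,0,0]],[-1,[0,0,0.02],[0,0,0]],[-1,[0,0,0.02],[0,0,0]],[-1,[0,0,0],[0,0,0]]]}}

```text
t: 14.45
ee_pos: [607.5, 206.2, 268.8]
orientation: [-1.979, -2.439, -0.004]
ft_force: [-0.2, -0.5, -4.1]
width: 43.5
grasp_force: 30.0
```

```bash
python3 -c "
from h import *
for i in range(3):
  o=get_obs();print(o['ee_pos'].round(1),o['ft_force'].round(1),o['moment'].round(2),R.from_rotvec(o['orientation']).as_matrix()[:,2].round(4))"
```

```text
[607.5 206.2 268.8] [-0.2 -0.5 -4.1] [-0.08  0.02  0.  ] [ 0.0011  0.002  -1.    ]
[607.5 206.2 268.8] [-0.2 -0.5 -4.1] [-0.08  0.02  0.  ] [ 0.0011  0.002  -1.    ]
[607.5 206.2 268.8] [-0.2 -0.5 -4.1] [-0.08  0.02  0.  ] [ 0.0011  0.002  -1.    ]
```

{"method": "jog_arm", "body": {"commands": [[-1,[0,0,0.05],[0,0,0]],[-1,[0,0,0.06],[0,0,0]],[-1,[0,0,0.06],[0,0,0]],[-1,[0,0,0.06],[0,0,0]],[-1,[0,0,0.06],[0,0,0]],[-1,[0,0,0.06],[0,0,0]],[-1,[0,0,0.06],[0,0,0]],[-1,[0,0,0.06],[0,0,0]],[-1,[0,0,0.06],[0,0,0]],[-1,[0,0,0.04],[0,0,0]]]}}

```text
t: 15.45
ee_pos: [607.7, 206.3, 211.5]
orientation: [-1.979, -2.439, -0.004]
ft_force: [-0.4, 0.3, -4.2]
width: 44.1
grasp_force: 30.0
```

{"method": "jog_arm", "body": {"commands": [[-1,[0,0,0.04],[0,0,0]],[-1,[0,0,0.04],[0,0,0]],[-1,[0,0,0.04],[0,0,0]],[-1,[0,0,0.02],[0,0,0]],[-1,[0,0,0.01],[0,0,0]],[-1,[0,0,0],[0,0,0]]]}}

```text
t: 16.05
ee_pos: [607.9, 206.4, 197.2]
orientation: [1.98, 2.439, 0.004]
ft_force: [-1.2, 0.2, -2.1]
width: 43.6
grasp_force: 30.0
```

{"method": "jog_arm", "body": {"commands": [[-1,[0,0,0.01],[0,0,0]],[-1,[0,0,0.01],[0,0,0]],[-1,[0,0,0.01],[0,0,0]],[-1,[0,0,0],[0,0,0]]]}}

```text
t: 16.45
ee_pos: [607.8, 206.3, 194.1]
orientation: [-1.98, -2.439, -0.004]
ft_force: [-0.6, 0.4, -3.1]
width: 44.1
grasp_force: 30.0
```

{"method": "jog_arm", "body": {"commands": [[-1,[0,0,0.01],[0,0,0]],[-1,[0,0,0.01],[0,0,0]],[-1,[0,0,0],[0,0,0]]]}}

```text
t: 16.75
ee_pos: [607.8, 206.3, 192.0]
orientation: [-1.98, -2.439, -0.004]
ft_force: [-0.9, -0.9, -2.8]
width: 44.2
grasp_force: 30.0
```

{"method": "jog_arm", "body": {"commands": [[-1,[0,0,0.006],[0,0,0]],[-1,[0,0,0],[0,0,0]]]}}

```text
t: 16.95
ee_pos: [607.9, 206.4, 191.6]
orientation: [-1.98, -2.439, -0.004]
ft_force: [-0.5, 0.5, -2.6]
width: 43.7
grasp_force: 30.0
```

{"method": "jog_arm", "body": {"commands": [[-1,[0,0,0.006],[0,0,0]],[-1,[0,0,0.006],[0,0,0]],[-1,[0,0,0],[0,0,0]]]}}

```text
t: 17.25
ee_pos: [608.0, 206.5, 191.0]
orientation: [1.979, 2.439, 0.005]
ft_force: [-0.9, -0.5, 3.8]
width: 43.6
grasp_force: 30.0
```

Contact with the shoulder (+6.5 N) at the expected height. Releasing now.

{"method": "jog_arm", "body": {"commands": [[1,[0,0,0],[0,0,0]],[1,[0,0,0],[0,0,0]],[1,[0,0,0],[0,0,0]],[1,[0,0,0],[0,0,0]],[1,[0,0,0],[0,0,0]],[1,[0,0,0],[0,0,0]]]}}

```text
t: 17.85
ee_pos: [607.9, 206.4, 190.4]
orientation: [1.98, 2.439, 0.004]
ft_force: [-1.0, -0.3, -0.3]
width: 86.8
grasp_force: 0.0
```

{"method": "jog_arm", "body": {"commands": [[1,[0,0,-0.05],[0,0,0]],[1,[0,0,-0.1],[0,0,0]],[1,[0,0,-0.2],[0,0,0]],[1,[0,0,-0.2],[0,0,0]],[1,[0,0,-0.2],[0,0,0]],[1,[0,0,-0.2],[0,0,0]],[1,[0,0,-0.2],[0,0,0]],[1,[0,0,-0.2],[0,0,0]],[1,[0,0,-0.2],[0,0,0]],[1,[0,0,-0.1],[0,0,0]]]}}

```text
t: 18.85
ee_pos: [608.3, 206.3, 358.5]
orientation: [1.978, 2.438, 0.009]
ft_force: [0.0, 0.0, 0.3]
width: 87.7
grasp_force: 0.0
```

{"method": "jog_arm", "body": {"commands": [[1,[-0.1,0,-0.3],[0,0,0]],[1,[-0.2,0,-0.2],[0,0,0]],[1,[-0.2,0,0],[0,0,0]],[1,[-0.2,0,0],[0,0,0]],[1,[0,0,0],[0,0,0]],[1,[0,0,0],[0,0,0]],[1,[0,0,0],[0,0,0]]]}}

```text
t: 19.55
ee_pos: [621.7, 138.1, 405.2]
orientation: [-1.979, -2.44, -0.004]
ft_force: [0.2, 0.7, 0.1]
width: 87.9
grasp_force: 0.0
```

```bash
python3 - <<'E'
from h import *
o=snap('w6');print(o['t'],o['ee_pos'].round(1),o['ft_force'].round(1))
x=np.load('w6.npy').reshape(-1,3); d=np.hypot(x[:,0]-607.6,x[:,1]-204.3)
m=(d<82)&(d>28)&(abs(x[:,2]-172)<10)
A=np.c_[x[m,0]-607.6,x[m,1]-204.3,np.ones(m.sum())]
cf=np.linalg.lstsq(A,x[m,2],rcond=None)[0]; m2=m.copy(); m2[m]=abs(A@cf-x[m,2])<3
A=np.c_[x[m2,0]-607.6,x[m2,1]-204.3,np.ones(m2.sum())]; print("plate",m2.sum(),np.linalg.lstsq(A,x[m2,2],rcond=None)[0].round(3))
h=(d<24)&(abs(x[:,2]-212)<6); print("hub",h.sum(),np.percentile(x[h],[1,50,99],axis=0).round(1).tolist())
shaft('w6')
plan([540,-60,400],RK2,15)
E
```

```text
19.55 [621.7 138.1 405.2] [0.2 0.7 0.1]
plate 12963 [-1.00000e-03 -1.00000e-03  1.72838e+02]
hub 985 [[587.0, 184.1, 210.5], [607.1, 204.7, 212.8], [628.0, 224.5, 214.6]]
shaft top 134 [607.4 204.5 264.6] [11.5 11.6  4.2]
rim [607.4 205.1  98.8] 226.5
rows 15 turn/row [-0.044  0.033  0.153] deg/row 7.32
[-0.118, -0.081, 0.003]
  mm/row 14.3
[-0.127, -0.066, -0.003]
[-0.134, -0.05, -0.008]
[-0.138, -0.033, -0.013]
[-0.141, -0.016, -0.017]
[-0.141, 0.002, -0.021]
[-0.14, 0.019, -0.024]
[-0.135, 0.037, -0.027]
[-0.129, 0.054, -0.029]
[-0.121, 0.07, -0.03]
[-0.111, 0.085, -0.03]
[-0.099, 0.099, -0.03]
[-0.086, 0.111, -0.028]
[-0.071, 0.121, -0.026]
[-0.055, 0.13, -0.024]
```

View pics/w6.png

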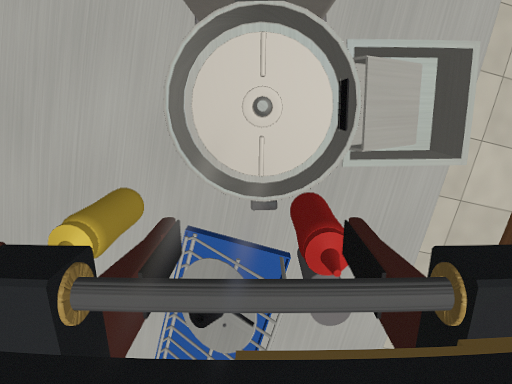

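Picture: ejector sits flat and centred in the chamber, hub/shaft at (262,106); bottles upright. Plate top 172.8 and hub top 212.8 mm, level, so it is home. On to the slicer.

```bash
cat >> h.py <<'E'
SL=SL-1.8*Y+1.5*N
E
python3 -c "
from h import *
plan(SL+90*N,RK2,20)"
```

```text
rows 20 turn/row [-0.033  0.024  0.115] deg/row 5.49
[-0.127, -0.064, 0.123]
  mm/row 18.8
[-0.135, -0.055, 0.119]
[-0.142, -0.046, 0.115]
[-0.148, -0.036, 0.112]
[-0.152, -0.025, 0.108]
[-0.156, -0.014, 0.104]
[-0.159, -0.002, 0.101]
[-0.16, 0.01, 0.098]
[-0.161, 0.022, 0.096]
[-0.16, 0.034, 0.093]
[-0.158, 0.046, 0.091]
[-0.155, 0.057, 0.09]
[-0.151, 0.069, 0.088]
[-0.146, 0.08, 0.087]
[-0.14, 0.091, 0.087]
[-0.133, 0.101, 0.087]
[-0.125, 0.11, 0.087]
[-0.117, 0.119, 0.088]
[-0.107, 0.127, 0.089]
[-0.097, 0.134, 0.09]
```

{"method": "jog_arm", "body": {"commands": [[1,[-0.127,-0.064,0.123],[-0.033,0.024,0.115]],[1,[-0.135,-0.055,0.119],[-0.033,0.024,0.115]],[1,[-0.142,-0.046,0.115],[-0.033,0.024,0.115]],[1,[-0.148,-0.036,0.112],[-0.033,0.024,0.115]],[1,[-0.152,-0.025,0.108],[-0.033,0.024,0.115]],[1,[-0.156,-0.014,0.104],[-0.033,0.024,0.115]],[1,[-0.159,-0.002,0.101],[-0.033,0.024,0.115]],[1,[-0.16,0.01,0.098],[-0.033,0.024,0.115]],[1,[-0.161,0.022,0.096],[-0.033,0.024,0.115]],[1,[-0.16,0.034,0.093],[-0.033,0.024,0.115]]]}}

```text
t: 20.6
ee_pos: [585.6, 0.1, 281.5]
orientation: [2.804, 1.294, 0.487]
ft_force: [-0.5, 0.7, 0.3]
width: 87.9
grasp_force: 0.0
```

{"method": "jog_arm", "body": {"commands": [[1,[-0.158,0.046,0.091],[-0.033,0.024,0.115]],[1,[-0.155,0.057,0.09],[-0.033,0.024,0.115]],[1,[-0.151,0.069,0.088],[-0.033,0.024,0.115]],[1,[-0.146,0.08,0.087],[-0.033,0.024,0.115]],[1,[-0.14,0.091,0.087],[-0.033,0.024,0.115]],[1,[-0.133,0.101,0.087],[-0.033,0.024,0.115]],[1,[-0.125,0.11,0.087],[-0.033,0.024,0.115]],[1,[-0.117,0.119,0.088],[-0.033,0.024,0.115]],[1,[-0.107,0.127,0.089],[-0.033,0.024,0.115]],[1,[-0.097,0.134,0.09],[-0.033,0.024,0.115]]]}}

```text
t: 21.6
ee_pos: [549.5, -137.6, 158.3]
orientation: [2.992, -0.129, 0.855]
ft_force: [0.3, 0.1, 1.2]
width: 88.2
grasp_force: 0.0
```

{"method": "jog_arm", "body": {"commands": [[1,[0,0,0],[0,0,0]],[1,[0,0,0],[0,0,0]],[1,[0,0,0],[0,0,0]]]}}

```text
t: 21.9
ee_pos: [550.4, -137.1, 159.5]
orientation: [2.993, -0.119, 0.855]
ft_force: [0.4, 0.3, 0.5]
width: 87.9
grasp_force: 0.0
```

```bash
python3 -c "
from h import *
o=get_obs();print(o['t'],o['qpos'].round(2),o['ee_pos'].round(1))
look(SL,RK2,'w7')
plan(SL+20*N,RK2,10)"
```

```text
21.9 [-0.34  0.3   2.17  0.8   0.18  0.56] [ 550.4 -137.1  159.5]
plate 0.39 slopes(rad) [-0.001 -0.001] hub h [37.8 42.1 43.2] hub ctr [-1.5 -0.9] rad 22.0 ext [-21.4  19.8] [-21.2  19.4]
rows 10 turn/row [0.001 0.    0.   ] deg/row 0.03
[-0.002, -0.001, 0.071]
  mm/row 7.1
```

{"method": "jog_arm", "body": {"commands": [[1,[-0.005,-0.003,0.05],[0.003,0,0.002]],[1,[-0.005,-0.003,0.05],[0.003,0,0.002]],[1,[-0.005,0,0.05],[0,0,0]],[1,[0,0,0.05],[0,0,0]],[1,[0,0,0.05],[0,0,0]],[1,[0,0,0.05],[0,0,0]],[1,[0,0,0.05],[0,0,0]],[1,[0,0,0.05],[0,0,0]],[1,[0,0,0],[0,0,0]]]}}

```text
t: 22.85
ee_pos: [570.2, -138.2, 124.2]
orientation: [2.998, -0.124, 0.857]
ft_force: [0.2, 0.3, -0.3]
width: 88.1
grasp_force: 0.0
```

```bash
python3 -c "
from h import *
o=get_obs();print(o['t'],o['qpos'].round(3),o['ee_pos'].round(1),(R.from_rotvec(o['orientation']).inv()*RK2).as_rotvec().round(3), RK2.inv().apply(o['ee_pos']-SL).round(1))
plan(SL+20*N,RK2,10)"
```

```text
22.85 [-0.326  0.396  2.149  1.182  0.14   0.185] [ 570.2 -138.2  124.2] [-0.     0.002 -0.003] [ -0.3   0.1 -50.8]
rows 10 turn/row [-0.  0. -0.] deg/row 0.02
[0.0, -0.0, 0.031]
  mm/row 3.1
```

{"method": "jog_arm", "body": {"commands": [[1,[-0.003,0,0.03],[0,0,0]],[1,[-0.003,0,0.03],[0,0,0]],[1,[0,0,0.03],[0,0,0]],[1,[0,0,0.03],[0,0,0]],[1,[0,0,0.03],[0,0,0]],[1,[0,0,0.03],[0,0,0]],[1,[0,0,0.03],[0,0,0]],[1,[0,0,0.03],[0,0,0]],[1,[0,0,0.03],[0,0,0]],[1,[0,0,0.03],[0,0,0]]]}}

```text
t: 23.85
ee_pos: [585.3, -139.6, 98.8]
orientation: [2.997, -0.125, 0.858]
ft_force: [0.5, 0.4, -0.0]
width: 87.6
grasp_force: 0.0
```

```bash
python3 -c "
from h import *
o=get_obs();print(o['t'],o['qpos'].round(3),o['ee_pos'].round(1),(R.from_rotvec(o['orientation']).inv()*RK2).as_rotvec().round(3), RK2.inv().apply(o['ee_pos']-SL).round(1))"
```

```text
23.85 [-0.318  0.466  2.126  1.527  0.125 -0.156] [ 585.3 -139.6   98.8] [ 0.     0.001 -0.003] [ -0.9   0.3 -21.2]
```

{"method": "jog_arm", "body": {"commands": [[-1,[0,0,0.01],[0,0,0]],[-1,[0,0,0],[0,0,0]],[-1,[0,0,0],[0,0,0]],[-1,[0,0,0],[0,0,0]],[-1,[0,0,0],[0,0,0]],[-1,[0,0,0],[0,0,0]],[-1,[0,0,0],[0,0,0]],[-1,[0,0,0],[0,0,0]]]}}

```text
t: 24.65
ee_pos: [585.5, -139.5, 97.5]
orientation: [2.999, -0.126, 0.857]
ft_force: [1.1, 4.0, 3.2]
width: 44.1
grasp_force: 30.0
```

{"method": "jog_arm", "body": {"commands": [[-1,[0,0,-0.03],[0,0,0]],[-1,[0,0,-0.04],[0,0,0]],[-1,[0,0,-0.05],[0,0,0]],[-1,[0,0,-0.06],[0,0,0]],[-1,[0,0,-0.08],[0,0,0]],[-1,[0,0,-0.1],[0,0,0]],[-1,[0,0,-0.1],[0,0,0]],[-1,[0,0,-0.1],[0,0,0]],[-1,[0,0,-0.06],[0,0,0]],[-1,[0,0,-0.03],[0,0,0]]]}}

```text
t: 25.65
ee_pos: [549.8, -137.1, 152.0]
orientation: [2.998, -0.127, 0.853]
ft_force: [-0.3, -0.2, -4.3]
width: 43.5
grasp_force: 30.0
```

```bash
python3 -c "
from h import *
o=get_obs();print(o['t'],o['qpos'].round(3),o['ee_pos'].round(1),o['ft_force'].round(1),o['width'])
plan([585,-40,400],down(12),19)"
```

```text
25.65 [-0.339  0.314  2.176  0.882  0.174  0.48 ] [ 549.8 -137.1  152. ] [-0.3 -0.2 -4.3] 43.47958928412427
rows 19 turn/row [ 0.034 -0.026 -0.121] deg/row 5.79
[0.081, -0.053, -0.103]
  mm/row 14.1
[0.083, -0.048, -0.104]
[0.086, -0.042, -0.104]
[0.087, -0.037, -0.105]
[0.088, -0.031, -0.106]
[0.089, -0.026, -0.107]
[0.089, -0.02, -0.108]
[0.088, -0.015, -0.109]
[0.087, -0.009, -0.111]
[0.086, -0.004, -0.112]
[0.084, 0.001, -0.114]
[0.081, 0.006, -0.116]
[0.078, 0.01, -0.118]
[0.074, 0.014, -0.119]
[0.07, 0.018, -0.121]
[0.066, 0.021, -0.123]
[0.061, 0.024, -0.125]
[0.057, 0.026, -0.127]
[0.051, 0.028, -0.129]
```

{"method": "jog_arm", "body": {"commands": [[-1,[0.081,-0.053,-0.103],[0.034,-0.026,-0.121]],[-1,[0.083,-0.048,-0.104],[0.034,-0.026,-0.121]],[-1,[0.086,-0.042,-0.104],[0.034,-0.026,-0.121]],[-1,[0.087,-0.037,-0.105],[0.034,-0.026,-0.121]],[-1,[0.088,-0.031,-0.106],[0.034,-0.026,-0.121]],[-1,[0.089,-0.026,-0.107],[0.034,-0.026,-0.121]],[-1,[0.089,-0.02,-0.108],[0.034,-0.026,-0.121]],[-1,[0.088,-0.015,-0.109],[0.034,-0.026,-0.121]],[-1,[0.087,-0.009,-0.111],[0.034,-0.026,-0.121]],[-1,[0.086,-0.004,-0.112],[0.034,-0.026,-0.121]]]}}

```text
t: 26.65
ee_pos: [568.7, -85.9, 282.3]
orientation: [2.776, 1.369, 0.454]
ft_force: [0.4, 0.4, -3.7]
width: 44.0
grasp_force: 30.0
```

{"method": "jog_arm", "body": {"commands": [[-1,[0.084,0.001,-0.114],[0.034,-0.026,-0.121]],[-1,[0.081,0.006,-0.116],[0.034,-0.026,-0.121]],[-1,[0.078,0.01,-0.118],[0.034,-0.026,-0.121]],[-1,[0.074,0.014,-0.119],[0.034,-0.026,-0.121]],[-1,[0.07,0.018,-0.121],[0.034,-0.026,-0.121]],[-1,[0.066,0.021,-0.123],[0.034,-0.026,-0.121]],[-1,[0.061,0.024,-0.125],[0.034,-0.026,-0.121]],[-1,[0.057,0.026,-0.127],[0.034,-0.026,-0.121]],[-1,[0.051,0.028,-0.129],[0.034,-0.026,-0.121]]]}}

```text
t: 27.55
ee_pos: [586.1, -39.7, 399.5]
orientation: [1.978, 2.436, -0.005]
ft_force: [-0.4, 0.1, -4.6]
width: 44.1
grasp_force: 30.0
```

{"method": "jog_arm", "body": {"commands": [[-1,[0,0,0],[0,0,0]],[-1,[0,0,0],[0,0,0]],[-1,[0,0,0],[0,0,0]]]}}

```text
t: 27.85
ee_pos: [585.5, -40.2, 398.8]
orientation: [1.986, 2.43, -0.004]
ft_force: [0.6, -1.0, -4.1]
width: 43.9
grasp_force: 30.0
```

```bash
python3 -c "
from h import *
o=get_obs();print(o['t'],o['qpos'].round(3),o['ee_pos'].round(1),o['ft_force'].round(1),o['width'])
plan([634,82,400],down(12),9)"
```

```text
27.85 [-0.087  0.215  1.517 -0.004  1.408 -0.287] [585.5 -40.2 398.8] [ 0.6 -1.  -4.1] 43.90819674728276
rows 9 turn/row [ 0.     0.001 -0.001] deg/row 0.06
[0.122, 0.08, -0.002]
  mm/row 14.6
```

{"method": "jog_arm", "body": {"commands": [[-1,[0.12,0.08,0],[0,0.001,-0.001]],[-1,[0.12,0.08,0],[0,0.001,-0.001]],[-1,[0.12,0.08,0],[0,0.001,-0.001]],[-1,[0.12,0.08,0],[0,0.001,-0.001]],[-1,[0.12,0.08,0],[0,0.001,-0.001]],[-1,[0.12,0.08,0],[0,0.001,-0.001]],[-1,[0.12,0.08,0],[0,0.001,-0.001]],[-1,[0.12,0.08,0],[0,0.001,-0.001]],[-1,[0.12,0.08,0],[0,0.001,-0.001]]]}}

```text
t: 28.75
ee_pos: [635.1, 81.7, 400.1]
orientation: [-1.977, -2.442, -0.004]
ft_force: [-0.0, 0.6, -4.1]
width: 43.9
grasp_force: 30.0
```

{"method": "jog_arm", "body": {"commands": [[-1,[0,0,0],[0,0,0]],[-1,[0,0,0],[0,0,0]],[-1,[0,0,0],[0,0,0]],[-1,[0,0,0],[0,0,0]]]}}

```text
t: 29.15
ee_pos: [634.5, 80.0, 400.2]
orientation: [-1.978, -2.441, -0.004]
ft_force: [-0.2, -0.1, -4.2]
width: 43.9
grasp_force: 30.0
```

```bash
python3 -c "
from h import *
o=snap('w8');print(o['t'],o['ee_pos'].round(1),R.from_rotvec(o['orientation']).as_matrix()[:,2].round(4))
discfit('w8',o,-20); hubtop('w8',o,17,27,True); shaft('w8')
x=np.load('w8.npy').reshape(-1,3); q=R.from_rotvec(o['orientation']).inv().apply(x-o['ee_pos']); h=-q[:,2]; r=np.hypot(q[:,0],q[:,1])
p=(r>35)&(r<80)&(abs(h+20)<5); print(np.linalg.lstsq(np.c_[q[p,:2],np.ones(p.sum())],h[p],rcond=None)[0].round(3))
plan([608,206.2,345],down(12),9)"
```

```text
29.15 [634.5  80.  400.2] [ 0.0016  0.0021 -1.    ]
[[-180.0, 81.5], [-156.0, 85.3], [-88.0, 85.3], [-64.0, 84.5], [-40.0, 84.8], [-16.0, 84.2], [8.0, 83.7], [32.0, 83.2], [56.0, 83.3], [80.0, 83.1], [104.0, 76.9], [172.0, 84.9]]
80 None [-7.000e-02 -7.100e-01  8.398e+01]
80 85 [-1.33 -0.71 85.  ]
110 None [ 2.000e-02 -8.000e-01  8.392e+01]
110 85 [-1.32 -0.77 85.  ]
125 None [ 2.000e-02 -8.000e-01  8.392e+01]
125 85 [-1.32 -0.77 85.  ]
hubtop n 4581 ctr [6.1 0. ] rad 28.4 ext [-13.7  20.7] [-26.8  26.7] h [18.7 22.  23.4]
shaft top 146 [607.5 204.7 264.5] [11.8 11.2  4.1]
rim [607.5 204.5  98.8] 226.5
[ 2.0000e-03 -3.0000e-03 -1.9637e+01]
rows 9 turn/row [ 0. -0. -0.] deg/row 0.02
[0.143, 0.0, 0.062]
  mm/row 15.6
```

View pics/w8.png

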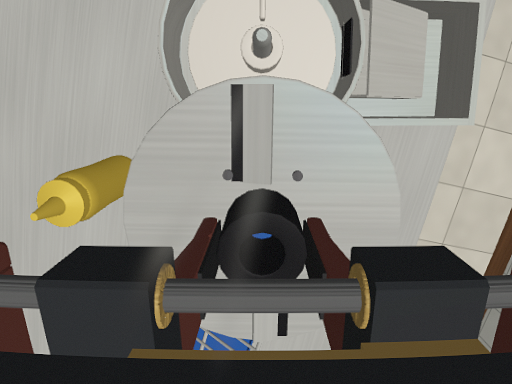

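Picture: slicer held level, knives up, hub at (262,240); shaft (262,40) above the seated ejector.

{"method": "jog_arm", "body": {"commands": [[-1,[0.14,0,0.06],[0,0,0]],[-1,[0.14,0,0.06],[0,0,0]],[-1,[0.14,0,0.06],[0,0,0]],[-1,[0.14,0,0.06],[0,0,0]],[-1,[0.14,0,0.06],[0,0,0]],[-1,[0.14,0,0.06],[0,0,0]],[-1,[0.14,0,0.06],[0,0,0]],[-1,[0.14,0,0.06],[0,0,0]],[-1,[0.14,0,0.06],[0,0,0]],[-1,[0,0,0],[0,0,0]]]}}

```text
t: 30.2
ee_pos: [607.6, 205.7, 345.2]
orientation: [-1.974, -2.442, -0.003]
ft_force: [-0.1, -0.3, -3.4]
width: 43.7
grasp_force: 30.0
```

{"method": "jog_arm", "body": {"commands": [[-1,[0,0,0],[0,0,0]],[-1,[0,0,0],[0,0,0]],[-1,[0,0,0],[0,0,0]]]}}

```text
t: 30.5
ee_pos: [608.9, 203.4, 346.8]
orientation: [1.978, 2.441, 0.005]
ft_force: [0.3, -0.3, -4.6]
width: 44.1
grasp_force: 30.0
```

```bash
python3 -c "
from h import *
o=get_obs();print(o['t'],o['ee_pos'].round(1),R.from_rotvec(o['orientation']).as_matrix()[:,2].round(4))
plan([608.1,205.2,298],down(12),5)"
```

```text
30.5 [608.9 203.4 346.8] [ 0.0023  0.0023 -1.    ]
rows 5 turn/row [ 0.001 -0.    -0.   ] deg/row 0.04
[0.004, -0.001, 0.098]
  mm/row 9.8
```

{"method": "jog_arm", "body": {"commands": [[-1,[0.01,-0.004,0.06],[0.003,0,0]],[-1,[0.01,0,0.12],[0,0,0]],[-1,[0,0,0.12],[0,0,0]],[-1,[0,0,0.12],[0,0,0]],[-1,[0,0,0.06],[0,0,0]],[-1,[0,0,0],[0,0,0]],[-1,[0,0,0],[0,0,0]],[-1,[0,0,0],[0,0,0]]]}}

```text
t: 31.3
ee_pos: [608.1, 206.0, 299.0]
orientation: [-1.976, -2.441, -0.003]
ft_force: [0.1, 0.0, -4.6]
width: 43.7
grasp_force: 30.0
```

{"method": "jog_arm", "body": {"commands": [[-1,[-0.007,0,0.03],[0,0,0]],[-1,[0,0,0.03],[0,0,0]],[-1,[0,0,0.03],[0,0,0]],[-1,[0,0,0.03],[0,0,0]],[-1,[0,0,0.02],[0,0,0]],[-1,[0,0,0.02],[0,0,0]],[-1,[0,0,0.02],[0,0,0]],[-1,[0,0,0.02],[0,0,0]],[-1,[0,0,0],[0,0,0]]]}}

```text
t: 32.2
ee_pos: [607.7, 205.1, 278.0]
orientation: [-1.976, -2.44, -0.001]
ft_force: [-0.6, -0.4, -4.4]
width: 43.9
grasp_force: 30.0
```

{"method": "jog_arm", "body": {"commands": [[-1,[0,0,0.02],[0,0,0]],[-1,[0,0,0.02],[0,0,0]],[-1,[0,0,0.02],[0,0,0]],[-1,[0,0,0.02],[0,0,0]],[-1,[0,0,0.02],[0,0,0]],[-1,[0,0,0],[0,0,0]]]}}

```text
t: 32.8
ee_pos: [607.6, 205.2, 268.0]
orientation: [-1.976, -2.44, -0.001]
ft_force: [-1.7, 0.1, -3.4]
width: 44.1
grasp_force: 30.0
```

{"method": "jog_arm", "body": {"commands": [[-1,[0,0,0.03],[0,0,0]],[-1,[0,0,0.04],[0,0,0]],[-1,[0,0,0.04],[0,0,0]],[-1,[0,0,0.04],[0,0,0]],[-1,[0,0,0.04],[0,0,0]],[-1,[0,0,0.04],[0,0,0]],[-1,[0,0,0.03],[0,0,0]],[-1,[0,0,0.02],[0,0,0]],[-1,[0,0,0],[0,0,0]]]}}

```text
t: 33.7
ee_pos: [607.7, 205.3, 240.1]
orientation: [-1.976, -2.44, -0.001]
ft_force: [0.4, 0.1, -4.8]
width: 43.6
grasp_force: 30.0
```

{"method": "jog_arm", "body": {"commands": [[-1,[0,0,0.01],[0,0,0]],[-1,[0,0,0.008],[0,0,0]],[-1,[0,0,0],[0,0,0]]]}}

```text
t: 34.0
ee_pos: [607.8, 205.3, 238.6]
orientation: [-1.976, -2.44, -0.002]
ft_force: [-0.0, -0.4, -4.5]
width: 43.5
grasp_force: 30.0
```

{"method": "jog_arm", "body": {"commands": [[-1,[0,0,0.006],[0,0,0]],[-1,[0,0,0.005],[0,0,0]],[-1,[0,0,0],[0,0,0]]]}}

```text
t: 34.3
ee_pos: [607.8, 205.3, 237.4]
orientation: [-1.976, -2.44, -0.001]
ft_force: [0.6, 0.3, -4.6]
width: 43.8
grasp_force: 30.0
```

{"method": "jog_arm", "body": {"commands": [[-1,[0,0,0.005],[0,0,0]],[-1,[0,0,0],[0,0,0]]]}}

```text
t: 34.5
ee_pos: [607.8, 205.3, 236.9]
orientation: [-1.976, -2.44, -0.001]
ft_force: [-0.4, 0.0, -3.4]
width: 43.9
grasp_force: 30.0
```

{"method": "jog_arm", "body": {"commands": [[-1,[0,0,0.005],[0,0,0]],[-1,[0,0,0],[0,0,0]]]}}

```text
t: 34.7
ee_pos: [607.8, 205.4, 236.7]
orientation: [-1.976, -2.44, -0.002]
ft_force: [-1.0, -1.1, -1.9]
width: 43.9
grasp_force: 30.0
```

Light contact at the expected height (236.4 mm predicted). Releasing and withdrawing.

{"method": "jog_arm", "body": {"commands": [[1,[0,0,0],[0,0,0]],[1,[0,0,0],[0,0,0]],[1,[0,0,0],[0,0,0]],[1,[0,0,0],[0,0,0]],[1,[0,0,0],[0,0,0]],[1,[0,0,0],[0,0,0]]]}}

```text
t: 35.3
ee_pos: [607.9, 205.3, 236.6]
orientation: [-1.976, -2.44, -0.002]
ft_force: [0.0, 0.5, 0.3]
width: 86.4
grasp_force: 0.0
```

{"method": "jog_arm", "body": {"commands": [[1,[0,0,-0.05],[0,0,0]],[1,[0,0,-0.1],[0,0,0]],[1,[0,0,-0.2],[0,0,0]],[1,[0,0,-0.2],[0,0,0]],[1,[0,0,-0.2],[0,0,0]],[1,[0,0,-0.2],[0,0,0]],[1,[0,0,-0.3],[0,0,0]],[1,[0,0,-0.3],[0,0,0]],[1,[-0.1,0,-0.2],[0,0,0]],[1,[-0.2,0,0],[0,0,0]]]}}

```text
t: 36.3
ee_pos: [615.3, 176.7, 416.6]
orientation: [1.973, 2.441, 0.011]
ft_force: [0.1, 0.1, -0.1]
width: 87.7
grasp_force: 0.0
```

{"method": "jog_arm", "body": {"commands": [[1,[-0.2,0,0],[0,0,0]],[1,[-0.2,0,0],[0,0,0]],[1,[0,0,0],[0,0,0]],[1,[0,0,0],[0,0,0]],[1,[0,0,0],[0,0,0]],[1,[0,0,0],[0,0,0]]]}}

```text
t: 36.9
ee_pos: [622.3, 137.3, 411.5]
orientation: [-1.975, -2.441, -0.002]
ft_force: [-0.4, 0.2, 0.2]
width: 87.4
grasp_force: 0.0
```

```bash
python3 - <<'E'
from h import *
o=snap('w9');print(o['t'],o['ee_pos'].round(1),o['ft_force'].round(1),o['qvel'].round(3))
x=np.load('w9.npy').reshape(-1,3); c=np.array([607.5,204.5]); v=x[:,:2]-c; d=np.hypot(*v.T)
m=(d<80)&(d>28)&(abs(x[:,2]-216)<10); A=np.c_[v[m],np.ones(m.sum())]
cf=np.linalg.lstsq(A,x[m,2],rcond=None)[0]; k=abs(A@cf-x[m,2])<3
print("slicer top",k.sum(),np.linalg.lstsq(A[k],x[m,2][k],rcond=None)[0].round(3))
h=(d<26)&(abs(x[:,2]-258)<4); print("hub",h.sum(),np.percentile(x[h],[1,50,99],axis=0).round(1).tolist())
E
```

```text
36.9 [622.3 137.3 411.5] [-0.4  0.2  0.2] [ 0.001  0.001  0.    -0.001 -0.    -0.001]
slicer top 14071 [-1.00000e-03 -1.00000e-03  2.16907e+02]
hub 1406 [[586.6, 184.2, 255.1], [607.0, 205.2, 258.7], [627.6, 224.6, 261.5]]
```

View pics/w9.png

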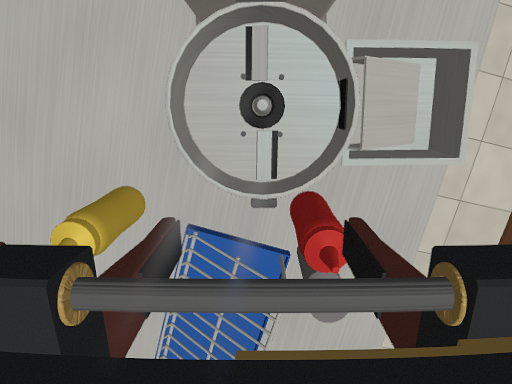

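The slicing disc is seated flat, top 216.9 mm (216 expected, with the same +0.8 mm camera bias as before) and level, with its hub on the shaft at (262,105). The bottles and pusher are untouched.

```bash
python3 -c "
from workcell import close_job
print(close_job())"
```

```text
the job is handed in; nothing more can be done
None
```

I seated the ejector on the shaft's shoulder and the slicing disc, knives up, flat on its hub, and let both go; the last picture shows them level and the bottles untouched, and the job was handed in at about 37 s with no verdict returned.

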